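Make up two lollipop workshop kits

TASK

Make up the two lollipop kits: the blue tray gets the red colour jar, the amber flavour bottle and the steel ring cutter; the white tray gets the green colour jar and the wooden stamp. Stand each thing upright on the floor of a compartment of its own (any of the three square ones, not the stick trough), setting it down rather than letting it fall, and never laying it down or knocking it over. Leave the yellow jar and the white bottle standing where they are in the stock.

Things in the scene. Friction and masses are not known exactly. Their poses are not given: they have to be found in the camera images.
- jar_red_center (a point): Round jar of red colour paste: red body and screw lid, white label band. 42 mm diameter, 60 mm tall, about 75 g. Stands among the stock. The point is its centre, 30 mm above its base; z is up along its axis.
- jar_green_center (a point): Round jar of green colour paste: green body and screw lid, white label band. 42 mm diameter, 60 mm tall, about 75 g. Stands among the stock. The point is its centre, 30 mm above its base; z is up along its axis.
- flask_amber_center (a point): Round flavour bottle: amber brown body with a white label, sloping shoulder, black screw cap. Body 40 mm diameter up to 46 mm above its base, sloping in to the cap (29 mm diameter, from 57 to 75 mm); 75 mm tall, 85 g. Stands among the stock. The point is its centre, 37.5 mm above its base; z is up along its axis.
- cutter_center (a point): Steel ring cutter: a plain bright tube, open at both ends, 50 mm outside diameter, 3.5 mm wall, 60 mm tall, about 0.2 kg, standing on end on the mat among the stock. The point is its centre (on the axis, in the hollow), 30 mm above its lower rim; z is up along its axis.
- stamp_center (a point): Wooden candy stamp standing on its face: base disc 50 mm diameter and 13 mm thick, with an upright round handle of pale wood 27 mm in diameter from 13 to 60 mm above the base, tapering to its top at 68 mm; about 90 g. Stands on the mat among the stock. The point is its centre, inside the handle, 34 mm above the underside; z is up along its axis.
- jar_yellow_center (a point): Round jar of yellow colour paste: yellow body and screw lid, white label band. 42 mm diameter, 60 mm tall, about 75 g. Stands among the stock. The point is its centre, 30 mm above its base; z is up along its axis. Not part of either kit: stays where it is.
- flask_white_center (a point): Round flavour bottle: white body with a white label, sloping shoulder, white screw cap. Body 40 mm diameter up to 46 mm above its base, sloping in to the cap (29 mm diameter, from 57 to 75 mm); 75 mm tall, 85 g. Stands among the stock. The point is its centre, 37.5 mm above its base; z is up along its axis. Not part of either kit: stays where it is.
- tray_blue: Shallow dark blue kit tray, 220 (its x) x 116 mm (its y), fixed, turned up to 0.3 rad, on either side. Origin: centre of underside. Floor 3 mm thick; walls and dividers 4 mm thick, tops 9 mm above the floor. Three 68 x 68 mm compartments in a row, centred at x = -72, 0, +72 mm, y = -20 mm. Its +y side is a trough already holding white lollipop sticks (part of it, 13 mm high).
- tray_white: Shallow white kit tray, 220 (its x) x 116 mm (its y), fixed, turned up to 0.3 rad, on either side. Origin: centre of underside. Floor 3 mm thick; walls and dividers 4 mm thick, tops 9 mm above the floor. Three 68 x 68 mm compartments in a row, centred at x = -72, 0, +72 mm, y = -20 mm. Its +y side is a trough already holding white lollipop sticks (part of it, 13 mm high).
Not all that is in view belongs to the job. What is shaped like the part that bears stamp_center but pink or purple is not meant. Of the things like the part that bears jar_green_center, leave any that is purple; of the rest the smaller one is meant.

How it is judged:
By the outcome, as a careful person would: the job done as asked, in the order asked, and still so for the second after the job is handed in, with the robot touching nothing.
It also fails if it takes over 126 s, if anything falls off the work surface, if the arm or the gripper's body presses on something with over 40 N, if the wrist force passes 120 N, or if a joint passes its speed limit or range.

ROBOT

A 7-joint arm with a two-finger parallel gripper is mounted at the origin on the work surface. World frame = base frame: x ahead of the robot, y to its left, z up, the work surface at z = 0. Lengths are in m, angles in degrees, forces in N, time in s.
With the tool pointing down it reaches from about 0.4 to 0.9 m from the base axis. Payload 5.5 kg.
Tool frame: the origin (TCP) lies at the very end of the fingers, on their centre line; the grasp point (between the pads) lies 19 mm behind it; z points along the fingers, y is the line along which they close (so a half turn about z gives the same grasp; the last joint's range is limited). The gripper opens to 85 mm and grips with 20 to 120 N. Pads are 22 mm wide; open, the fingers measure 114 mm over their backs; the gripper's body (76 mm by 85 mm) begins 54 mm behind the grasp point. The pads swing forward as they close: fully open they stand 13 mm farther back than shut.
Start: joints at [-48.289, 28.699, -24.465, 88.831, 12.651, 65.22, -12.049], TCP at [0.291, 0.581, 0.231] pointing down, gripper open.
Joint ranges: [-164.97, 164.97], [-17.58, 116.51], [-87.97, 89.64], [11.32, 138.91], [-80.73, 260.73], [10.89, 115.49], [-147.41, 147.41]. Speed limits (degrees/s): [147.25, 147.25, 180, 180, 180, 180, 180].

INTERFACE

Orientations are given as a 3x3 rotation matrix whose columns are the frame's x, y, z axes.
In Python, from rig import telemetry, snapshot, get_calibration, ticket gives the robot as it stands.
- The arm moves only by the shell command python3 -m inch 'ROWS' [OPENING] [FORCE]. ROWS is a JSON object of lists of equal length, an entry for each row: "dp": the shift along the tool's x, y, z in m, a list of three; "angular": the turn, a rotation vector about the tool's x, y, z in rad, a list of three. In form: {"dp": [[x, y, z], ...], "angular": [[ax, ay, az], ...]}. A call has exactly 8 rows; each row shifts and turns the commanded pose from where the row before left it, along the tool's axes as they then stand; what a row does not reach is not made up. A row lasts 1/10 s, in which the tool goes at most 50 mm and 8.59 degrees, less where a joint would pass 70% of its speed; a pose out of reach is approached as far as the arm can. A call is refused whole if a number of a shift passes 0.05 or a number of a turn 0.15, either way. A call with a gripper value outside its range is refused whole. OPENING is the opening, from -1 (shut) to 1 (fully open), set as the call begins (- or left out, the last holds). The fingers move at their own pace and stop on an object; FORCE is the grip in N (left out, the last holds). Time passes only in rows, so rows that do not move let the fingers close, or fill a call up. It gives the time, the measured TCP pose, the force, the opening and the grip force at its end, in the units of the state.
- telemetry.read_state(): the state, without advancing time (a new reading comes with each control period).
- snapshot(name): name is "side" or "top" or "wrist"; returns the picture (480x640x3 uint8, red, green, blue); there is no depth.
- get_calibration(name): a dict with "fovy" (degrees; the focal length in pixels is half the picture's height over the tangent of half this angle, whatever the lens; pixels are square), "cx", "cy" (the principal point, pixels), "k1" (the pictures are not rectified: a ray, as slopes to the right and down, at radius r is drawn at 1 + k1 r^2 times it, then the intrinsics apply), "pose" (4x4, takes a point from camera to world coordinates); the wrist camera has in their place "mount" (4x4, takes a point from camera to tool coordinates, whose origin is the TCP and whose axes are the flange's). Camera axes: x right, y up, looking along -z (the intrinsics and any distortion apply to the point x, -y, -z); pixel columns grow to the right and rows downward; lengths in m; the calibration is good to about 2 mm. A picture is of the moment at which its call begins: read the wrist's pose just before it. get_calibration takes no time and is no camera call.
- ticket.sign_off(): hands the job in; it is judged then, once.
The state is a dict: "time": time; "qpos": joint angles; "qvel": joint speeds; "joint_torque": joint torques, N m; "tcp_pos": TCP position; "tcp_rot": TCP orientation; "ft_force": force on the tool from outside, world axes, zero at the start; "torque": the same for the moment, N m; "finger_gap": finger opening in m; "grip_force": force on a finger pad.
Only numpy, scipy, OpenCV 4.12 (cv2) and the standard library are available. Lean on these libraries where they do the work, as an engineer would, in place of code of your own. Each camera call takes 0.05 s, during which the arm holds its last target. There are 200 camera calls.

## Working session

There is one attempt and no reset: what is moved stays moved. The work goes in short steps, Python scripts to look and compute and a shell command to move; the robot and the scene stay as the last step left them, time stands still between calls to the robot, and variables do not carry over. Pictures are saved under pics/ and viewed, at most 17 in all, crops included, and the job is handed in when it is done.

```bash
ls; mkdir -p pics; cat > h.py <<'E'
import numpy as np, cv2
from rig import telemetry, snapshot, get_calibration, ticket
def snap(n,f):
    s=telemetry.read_state(); im=snapshot(n); cv2.imwrite(f'pics/{f}.png',im[:,:,::-1]); np.save(f'pics/{f}.npy',np.r_[np.ravel(s['tcp_rot']),s['tcp_pos']]); return im
def cam(n,f=None):
    c=get_calibration(n)
    if 'pose' in c: return c,np.array(c['pose'])
    a=np.load(f'pics/{f}.npy'); T=np.eye(4); T[:3,:3]=a[:9].reshape(3,3); T[:3,3]=a[9:]
    return c,T@np.array(c['mount'])
def K(c):
    F=240/np.tan(np.radians(c['fovy']/2)); return np.array([[F,0,c['cx']],[0,F,c['cy']],[0,0,1]]),np.array([c['k1'],0,0,0,0.])
def pt(n,uv,z,f=None):
    c,P=cam(n,f); k,d=K(c)
    p=cv2.undistortPoints(np.array([[uv]],float),k,d)[0,0]
    r=P[:3,:3]@np.array([p[0],-p[1],-1]); o=P[:3,3]
    return o+r*(z-o[2])/r[2]
def px(n,X,f=None):
    c,P=cam(n,f); k,d=K(c); q=P[:3,:3].T@(np.array(X,float)-P[:3,3])
    return cv2.projectPoints(np.array([[q[0],-q[1],-q[2]]]),np.zeros(3),np.zeros(3),k,d)[0].ravel()
E
python3 - <<'E'
from h import *
for n in('top','side','wrist'):
    snap(n,n+'0'); c,P=cam(n,n+'0'); print(n,c['fovy'],c['cx'],c['cy'],c['k1'],P.round(3).tolist())
s=telemetry.read_state();print(s)
E
```

```text
pics
top 51.66338516527776 318.27647128626506 242.7286714523113 -0.09527857710289804 [[0.009, 0.979, -0.202, 0.298], [-1.0, 0.007, -0.007, 0.062], [-0.005, 0.202, 0.979, 0.917], [0.0, 0.0, 0.0, 1.0]]
side 48.12853069647838 310.9697625583314 239.09868261742747 -0.0783127100544045 [[0.878, 0.247, -0.41, -0.044], [-0.479, 0.47, -0.741, -0.858], [0.01, 0.847, 0.531, 0.738], [0.0, 0.0, 0.0, 1.0]]
wrist 65.33603031551023 317.7739607821069 238.48891332487372 -0.025249580986365042 [[0.449, -0.852, -0.271, 0.223], [0.894, 0.427, 0.138, 0.616], [-0.002, -0.304, 0.953, 0.374], [0.0, 0.0, 0.0, 1.0]]
{'time': 0.15, 'qpos': array([-48.28851109,  28.74471043, -24.45602796,  88.87737682,
        12.65036414,  65.22018623, -12.04989377]), 'qvel': array([-0.0049456 , -0.04338115, -0.08160971, -0.05963775,  0.05853432,
        0.07862881, -0.0168961 ]), 'joint_torque': array([-7.45083002e-03, -5.70028639e+01, -5.82559660e+00, -2.81280470e+01,
        1.06118657e-02,  7.79541617e-03,  6.29448227e-07]), 'tcp_pos': array([0.29113744, 0.58054804, 0.2304654 ]), 'tcp_rot': array([[-8.93924540e-01,  4.48216825e-01, -7.70941762e-04],
       [ 4.48217481e-01,  8.93923517e-01, -1.35495784e-03],
       [ 8.18480690e-05, -1.55677964e-03, -9.99998785e-01]]), 'ft_force': array([-0.11964025,  0.55892344, -0.46475977]), 'torque': array([ 0.02520636,  0.03112782, -0.03204005]), 'grip_force': 0.0, 'finger_gap': 0.08564088659070594}
```

View pics/top0.png

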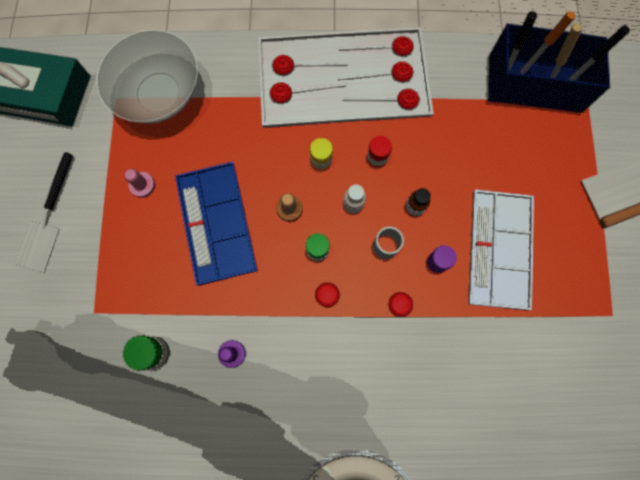

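View pics/side0.png

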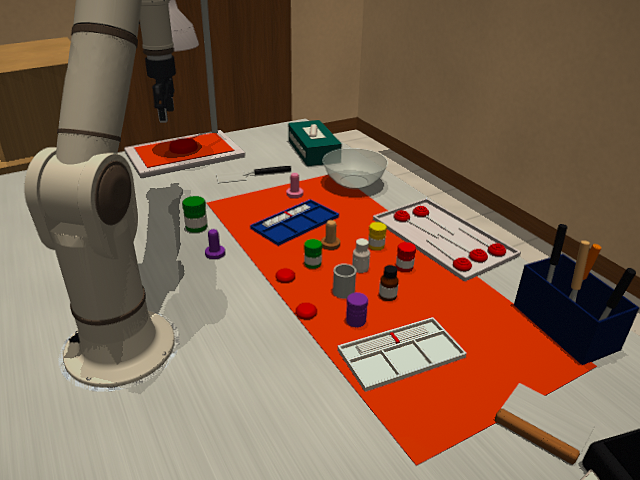

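Candidates:
- **Red jar:** the jar at (380,150). The red sweets at (327,294) and (401,303) and the lollipops are not it.
- **Green jar:** small (318,245), large (143,352), purple (443,258). I choose the small one.
- **Stamp:** wood (289,205), pink (137,182), purple (231,352). I choose the wood one.
- **Amber bottle:** (419,200), with the white one at (355,197).
- **Cutter:** (389,241).

Blue tray is at about (217,223) and the white tray at about (502,249), both with the sticks toward world +y. Next, a rough measurement and a close crop.

```bash
python3 - <<'E'
from h import *
im=cv2.imread('pics/top0.png')
for n,uv,z in [('red',(380,144),.06),('yel',(321,145),.06),('wht',(355,191),.075),('amb',(421,195),.075),('cut',(389,238),.06),('stamp',(288,200),.068),('green',(318,241),.06),('purp',(444,254),.06),('biggreen',(141,350),.08)]:
    print(n,pt('top',uv,z).round(3))
for n,cs in [('blue',[(177,177),(233,164),(257,269),(197,284)]),('white',[(475,191),(533,194),(531,308),(470,305)])]:
    p=np.array([pt('top',c,.012) for c in cs])[:,:2]
    print(n,p.mean(0).round(3),[np.linalg.norm(p[i]-p[i-1]).round(3) for i in range(4)],np.degrees(np.arctan2(*(p[0]+p[1]-p[2]-p[3])[::-1])).round(1))
c=im[110:320,160:550]; cv2.imwrite('pics/crop.png',cv2.resize(c,None,fx=2,fy=2,interpolation=cv2.INTER_CUBIC))
print(px('wrist',[.5,.05,0],'wrist0'), get_calibration('wrist')['mount'])
E
```

```text
red [ 0.663 -0.045  0.06 ]
yel [0.66  0.064 0.06 ]
wht [0.566 0.003 0.075]
amb [ 0.56  -0.114  0.075]
cut [ 0.485 -0.057  0.06 ]
stamp [0.551 0.122 0.068]
green [0.479 0.068 0.06 ]
purp [ 0.457 -0.154  0.06 ]
biggreen [0.285 0.364 0.08 ]
blue [0.524 0.263] [np.float64(0.214), np.float64(0.111), np.float64(0.212), np.float64(0.114)] 14.4
white [ 0.477 -0.279] [np.float64(0.219), np.float64(0.115), np.float64(0.22), np.float64(0.115)] -5.6
[ 45.3957674 498.9785176] [[-6.63315943e-04  9.52759511e-01  3.03724996e-01  7.67821846e-02]
 [ 9.99999747e-01  7.10332614e-04 -4.43176525e-05  7.93842234e-04]
 [-2.57969835e-04  3.03724890e-01 -9.52759741e-01 -1.43523149e-01]
 [ 0.00000000e+00  0.00000000e+00  0.00000000e+00  1.00000000e+00]]
```

View pics/crop.png

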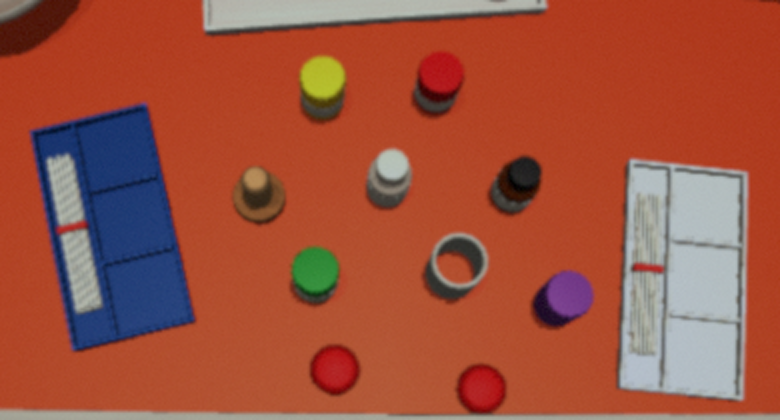

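The crop confirms the choices: wood stamp (255,190), small green jar (316,272), red jar with a label band (440,78), amber bottle with a black cap (520,180). I'll align the gripper with the blue tray, then fly over the stock for a closer look.

```bash
python3 -m inch '{"dp":[[0,0,-0.01],[0,0,-0.01],[0,0,-0.01],[0,0,-0.01],[0,0,-0.01],[0,0,-0.01],[0,0,-0.01],[0,0,-0.01]],"angular":[[0,0,-0.09],[0,0,-0.09],[0,0,-0.09],[0,0,-0.09],[0,0,-0.09],[0,0,-0.09],[0,0,-0.09],[0,0,-0.09]]}' 1
for i in 1 2; do python3 -m inch '{"dp":[[-0.0034,-0.04,0],[-0.0034,-0.04,0],[-0.0034,-0.04,0],[-0.0034,-0.04,0],[-0.0034,-0.04,0],[-0.0034,-0.04,0],[-0.0034,-0.04,0],[-0.0034,-0.04,0]],"angular":[[0,0,0],[0,0,0],[0,0,0],[0,0,0],[0,0,0],[0,0,0],[0,0,0],[0,0,0]]}'; done
python3 -m inch '{"dp":[[0,0,0],[0,0,0],[0,0,0],[0,0,0],[0,0,0],[0,0,0],[0,0,0],[0,0,0]],"angular":[[0,0,0],[0,0,0],[0,0,0],[0,0,0],[0,0,0],[0,0,0],[0,0,0],[0,0,0]]}'
python3 - <<'E'
from h import *
snap('wrist','w1'); snap('top','top1')
E
```

```text
time: 0.95
tcp_pos: [0.2913, 0.5808, 0.3113]
tcp_rot: [[-0.967, -0.256, -0.0], [-0.256, 0.967, -0.001], [0.001, -0.001, -1.0]]
ft_force: [-0.9, -0.8, -0.0]
finger_gap: 0.0852
grip_force: 0.0
time: 1.75
tcp_pos: [0.3986, 0.2765, 0.3112]
tcp_rot: [[-0.968, -0.252, 0.0], [-0.252, 0.968, -0.0], [0.0, -0.0, -1.0]]
ft_force: [0.9, 0.2, 0.2]
finger_gap: 0.0851
grip_force: 0.0
time: 2.55
tcp_pos: [0.5057, -0.0261, 0.3112]
tcp_rot: [[-0.968, -0.253, -0.0], [-0.253, 0.968, -0.0], [0.0, -0.0, -1.0]]
ft_force: [1.0, 0.1, 0.2]
finger_gap: 0.0857
grip_force: 0.0
time: 3.35
tcp_pos: [0.5055, -0.0243, 0.3113]
tcp_rot: [[-0.968, -0.253, 0.0], [-0.253, 0.968, 0.0], [-0.0, -0.0, -1.0]]
ft_force: [0.0, -0.7, 0.2]
finger_gap: 0.0853
grip_force: 0.0
```

View pics/w1.png

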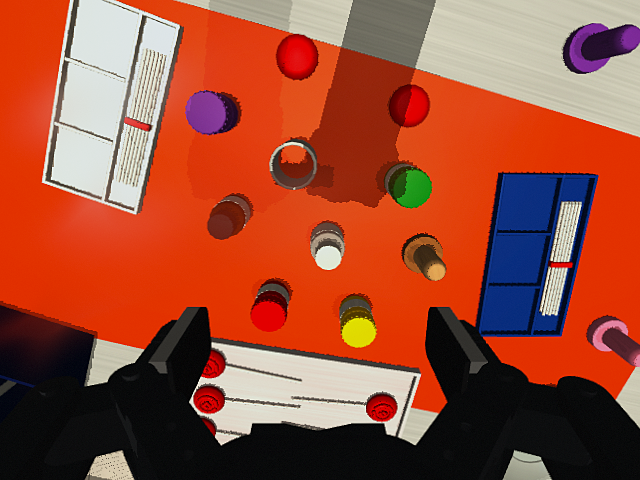

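The wrist view shows everything: lids red (268,313), yellow (358,332), green (411,188); cutter rim (293,166); stamp top (437,271); amber cap (222,226). Blue tray corners are (500,173),(597,175),(563,336),(480,334), and white (183,26),(136,214),(43,183).

```bash
python3 - <<'E'
from h import *
w=lambda uv,z: pt('wrist',uv,z,'w1')
im=cv2.imread('pics/w1.png')
g=((im[:,:,1]>90)&(im[:,:,2]<80)&(im[:,:,0]<80)).astype(np.uint8); print('greenmask',cv2.connectedComponentsWithStats(g)[3][1:].round(0)[:3])
P={}
for n,uv,z in [('red',(268,313),.06),('yel',(358,332),.06),('wht',(328,257),.075),('amb',(222,226),.075),('cut',(293,165),.06),('stamp',(437,271),.068),('green',(411,188),.06)]:
    P[n]=w(uv,z)[:2]; print(n,P[n].round(3))
for n,cs in [('blue',[(480,334),(563,336),(597,175),(500,173)])]:
    p=np.array([w(c,.012) for c in cs])[:,:2]
    print(n,p.mean(0).round(3),[np.linalg.norm(p[i]-p[i-1]).round(3) for i in range(4)],np.degrees(np.arctan2(*(p[0]+p[1]-p[2]-p[3])[::-1])).round(1))
a,b,c=[w(u,.012)[:2] for u in [(183,26),(136,214),(43,183)]]
print('white',((a+c)/2).round(3),np.linalg.norm(a-b).round(3),np.linalg.norm(c-b).round(3),np.degrees(np.arctan2(*(b-a)[::-1])).round(1))
E
```

```text
greenmask [[415. 189.]
 [412. 168.]
 [417. 168.]]
red [ 0.658 -0.046]
yel [0.656 0.065]
wht [0.566 0.003]
amb [ 0.561 -0.114]
cut [ 0.482 -0.057]
stamp [0.554 0.126]
green [0.474 0.07 ]
blue [0.526 0.267] [np.float64(0.218), np.float64(0.116), np.float64(0.22), np.float64(0.118)] 15.7
white [ 0.479 -0.276] 0.22 0.115 -6.5
```

```bash
python3 - <<'E'
import cv2
im=cv2.imread('pics/w1.png')
cv2.imwrite('pics/w1c.png',cv2.resize(im[130:345,190:470],None,fx=2.7,fy=2.7,interpolation=cv2.INTER_CUBIC))
E
```

```text
(no output)
```

View pics/w1c.png

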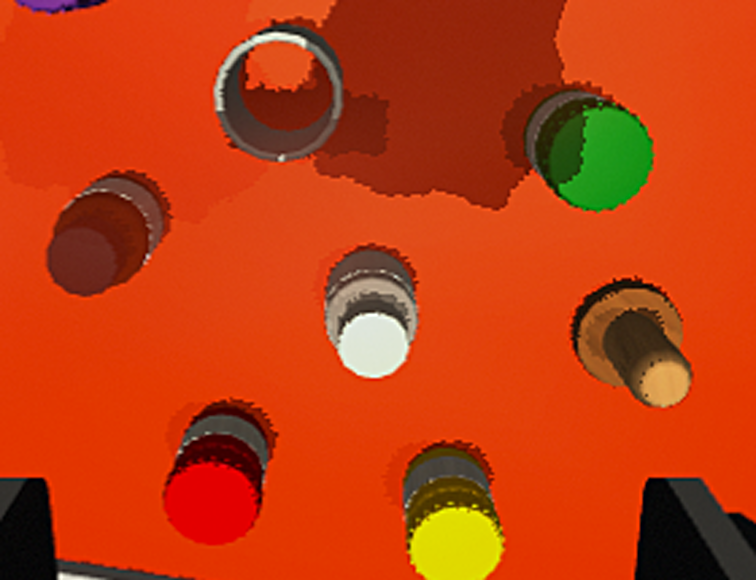

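Both views agree to within 4 mm, and the sizes match (trays 0.22 × 0.116). Next, the red jar.

```bash
Z='[0,0,0]'
python3 -m inch '{"dp":[[-0.018,-0.0075,0.02],[-0.018,-0.0075,0.02],[-0.018,-0.0075,0.02],[-0.018,-0.0075,0.02],[-0.018,-0.0075,0.02],[-0.018,-0.0075,0.02],[-0.018,-0.0075,0.02],[-0.018,-0.0075,0.02]],"angular":[[0,0,0],[0,0,0],[0,0,0],[0,0,0],[0,0,0],[0,0,0],[0,0,0],[0,0,0]]}' 1
python3 -m inch '{"dp":[[0,0,0],[0,0,0.02],[0,0,0.025],[0,0,0.025],[0,0,0.025],[0,0,0.02],[0,0,0.014],[0,0,0]],"angular":[[0,0,0],[0,0,0],[0,0,0],[0,0,0],[0,0,0],[0,0,0],[0,0,0],[0,0,0]]}'
python3 - <<'E'
from h import *
snap('wrist','w2')
E
```

```text
time: 4.25
tcp_pos: [0.6608, -0.0464, 0.1502]
tcp_rot: [[-0.968, -0.252, -0.0], [-0.252, 0.968, 0.0], [0.0, 0.0, -1.0]]
ft_force: [0.4, 0.5, 1.4]
finger_gap: 0.0855
grip_force: 0.0
time: 5.05
tcp_pos: [0.6582, -0.0461, 0.0208]
tcp_rot: [[-0.968, -0.252, -0.004], [-0.252, 0.968, 0.0], [0.003, 0.001, -1.0]]
ft_force: [0.2, -0.1, -0.1]
finger_gap: 0.0857
grip_force: 0.0
```

View pics/w2.png

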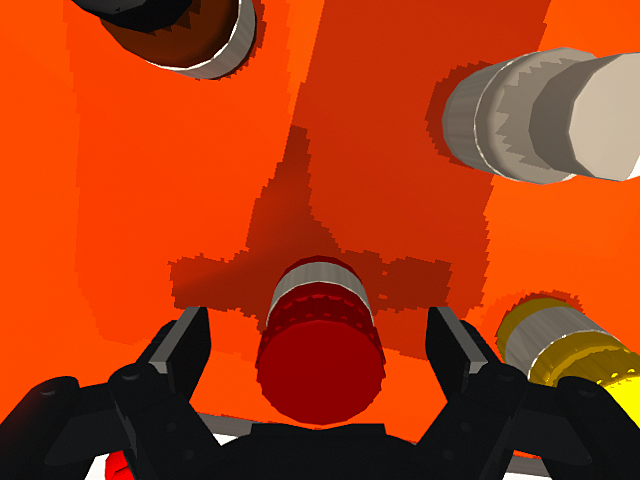

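Red jar (lid at about (320,362)) is centred between the fingers. Close, lift and carry it to the blue +x compartment.

```bash
python3 -m inch '{"dp":[[0,0,0],[0,0,0],[0,0,0],[0,0,0],[0,0,0],[0,0,0],[0,0,0],[0,0,0]],"angular":[[0,0,0],[0,0,0],[0,0,0],[0,0,0],[0,0,0],[0,0,0],[0,0,0],[0,0,0]]}' -1 35
python3 -m inch '{"dp":[[0,0,-0.005],[0,0,-0.015],[0,0,-0.025],[0,0,-0.025],[0,0,-0.025],[0,0,-0.025],[0,0,-0.015],[0,0,-0.005]],"angular":[[0,0,0],[0,0,0],[0,0,0],[0,0,0],[0,0,0],[0,0,0],[0,0,0],[0,0,0]]}'
python3 - <<'E'
from h import *
s=telemetry.read_state(); snap('wrist','w3'); R=np.array(s['tcp_rot']); 
print(R.T@(np.array([.5997,.264,.165])-s['tcp_pos']), s['finger_gap'],s['grip_force'])
print('jar rel', pt('wrist',(320,362),.06,'w2'))
E
```

```text
time: 5.9
tcp_pos: [0.661, -0.0462, 0.0236]
tcp_rot: [[-0.968, -0.252, 0.002], [-0.252, 0.968, -0.0], [-0.002, -0.001, -1.0]]
ft_force: [-0.7, -0.3, 6.1]
finger_gap: 0.0414
grip_force: 35.6
time: 6.7
tcp_pos: [0.6613, -0.0462, 0.165]
tcp_rot: [[-0.968, -0.252, 0.004], [-0.252, 0.968, -0.0], [-0.004, -0.001, -1.0]]
ft_force: [0.2, -0.1, -1.3]
finger_gap: 0.0412
grip_force: 35.5
[-1.87016325e-02  3.15725672e-01 -2.94354094e-04] 0.041184842651544054 35.47554552555084
jar rel [ 0.65749589 -0.04561933  0.06      ]
```

```bash
python3 -m inch '{"dp":[[-0.002,0.02,0],[-0.003,0.045,0],[-0.003,0.048,0],[-0.003,0.048,0],[-0.003,0.048,0],[-0.003,0.045,0],[-0.002,0.04,0],[-0.001,0.022,0]],"angular":[[0,0,0],[0,0,0],[0,0,0],[0,0,0],[0,0,0],[0,0,0],[0,0,0],[0,0,0]]}'
python3 -m inch '{"dp":[[0,0,0],[0,0,0],[0,0,0.02],[0,0,0.025],[0,0,0.025],[0,0,0.02],[0,0,0.01],[0,0,0]],"angular":[[0,0,0],[0,0,0],[0,0,0],[0,0,0],[0,0,0],[0,0,0],[0,0,0],[0,0,0]]}'
python3 - <<'E'
from h import *
s=telemetry.read_state(); snap('wrist','w4'); R=np.array(s['tcp_rot']); 
print(R.T@(np.array([.5997,.264,.0265])-s['tcp_pos']), s['finger_gap'],s['grip_force'])
E
```

```text
time: 7.55
tcp_pos: [0.5965, 0.2697, 0.1607]
tcp_rot: [[-0.966, -0.258, -0.003], [-0.258, 0.966, 0.002], [0.003, 0.002, -1.0]]
ft_force: [-0.6, 0.4, -0.5]
finger_gap: 0.0411
grip_force: 35.6
time: 8.35
tcp_pos: [0.5988, 0.262, 0.0601]
tcp_rot: [[-0.968, -0.25, -0.003], [-0.25, 0.968, -0.003], [0.004, -0.002, -1.0]]
ft_force: [-1.1, 1.0, -0.5]
finger_gap: 0.0411
grip_force: 35.6
[-0.00151722  0.00176762  0.03362271] 0.041125749154839214 35.56795209646225
```

View pics/w4.png

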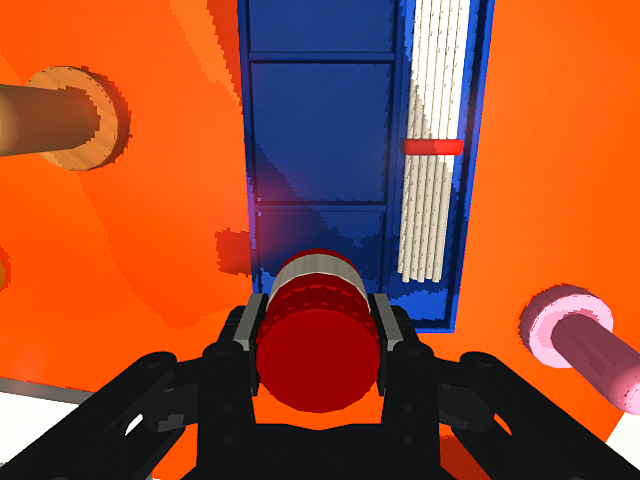

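Jar over the +x compartment. Middle compartment corners are (252,60),(393,60),(385,207),(257,207), and the outer far corner is (455,332). I'll check the tray position from these.

```bash
python3 - <<'E'
from h import *
p=np.array([pt('wrist',u,.012,'w4')[:2] for u in [(252,60),(393,60),(385,207),(257,207)]]); print(p.round(4).tolist(),p.mean(0))
ux=p[2]+p[3]-p[0]-p[1]; print(np.linalg.norm(ux)/2,np.degrees(np.arctan2(ux[1],ux[0])))
ux/=np.linalg.norm(ux); print('comp+',p.mean(0)+.072*ux,'comp-',p.mean(0)-.072*ux)
print('far corner',pt('wrist',(455,332),.012,'w4'))
E
```

```text
[[0.5063, 0.2061], [0.4897, 0.2703], [0.5582, 0.2878], [0.575, 0.2228]] [0.5323094  0.24674382]
0.07068419007709546 14.027282362030197
comp+ [0.60216239 0.26419546] comp- [0.46245641 0.22929218]
far corner [0.61930331 0.35024757 0.012     ]
```

```bash
python3 -m inch '{"dp":[[-0.002,0.001,0.01],[0,0,0.01],[0,0,0.006],[0,0,0.003],[0,0,0.002],[0,0,0.001],[0,0,0.001],[0,0,0]],"angular":[[0,0,0],[0,0,0],[0,0,0],[0,0,0],[0,0,0],[0,0,0],[0,0,0],[0,0,0]]}'
```

```text
time: 9.2
tcp_pos: [0.6014, 0.2662, 0.0294]
tcp_rot: [[-0.968, -0.252, 0.0], [-0.252, 0.968, 0.0], [-0.0, 0.0, -1.0]]
ft_force: [-0.1, -0.3, 0.2]
finger_gap: 0.0415
grip_force: 35.6
```

```bash
python3 -m inch '{"dp":[[0,0,0.001],[0,0,0],[0,0,0.001],[0,0,0],[0,0,0.001],[0,0,0],[0,0,0],[0,0,0]],"angular":[[0,0,0],[0,0,0],[0,0,0],[0,0,0],[0,0,0],[0,0,0],[0,0,0],[0,0,0]]}'
```

```text
time: 10.0
tcp_pos: [0.6014, 0.2661, 0.0267]
tcp_rot: [[-0.968, -0.252, 0.0], [-0.252, 0.968, 0.0], [-0.0, 0.0, -1.0]]
ft_force: [-1.9, 0.0, 4.6]
finger_gap: 0.0412
grip_force: 35.7
```

Contact at the expected height. Release, rise, and move toward the amber bottle.

```bash
python3 -m inch '{"dp":[[0,0,0],[0,0,0],[0,0,0],[0,0,0],[0,0,0],[0,0,0],[0,0,0],[0,0,0]],"angular":[[0,0,0],[0,0,0],[0,0,0],[0,0,0],[0,0,0],[0,0,0],[0,0,0],[0,0,0]]}' 0.5
python3 -m inch '{"dp":[[0,0,-0.005],[0,0,-0.015],[0,0,-0.025],[0,0,-0.025],[0,0,-0.025],[0,0,-0.025],[0,0,-0.01],[0,0,0]],"angular":[[0,0,0],[0,0,0],[0,0,0],[0,0,0],[0,0,0],[0,0,0],[0,0,0],[0,0,0]]}' 1
python3 -m inch '{"dp":[[0.0155,-0.044,0],[0.0155,-0.044,0],[0.0155,-0.044,0],[0.0155,-0.044,0],[0.0155,-0.044,0],[0.0155,-0.044,0],[0.0155,-0.044,0],[0.0155,-0.044,0]],"angular":[[0,0,0],[0,0,0],[0,0,0],[0,0,0],[0,0,0],[0,0,0],[0,0,0],[0,0,0]]}'
python3 -m inch '{"dp":[[0.006,-0.003,0],[0.006,-0.003,0],[0,0,0],[0,0,0],[0,0,0],[0,0,0],[0,0,0],[0,0,0]],"angular":[[0,0,0],[0,0,0],[0,0,0],[0,0,0],[0,0,0],[0,0,0],[0,0,0],[0,0,0]]}'
python3 - <<'E'
from h import *
s=telemetry.read_state(); snap('wrist','w5'); snap('top','top5'); R=np.array(s['tcp_rot']); 
print(R.T@(np.array([.560,-.114,.017])-s['tcp_pos']), px('wrist',[.56,-.114,.075],'w5'))
a=cv2.imread('pics/w5.png'); b=cv2.imread('pics/top5.png')[100:320,140:560]
cv2.imwrite('pics/ab.png',np.hstack([cv2.resize(a,(400,300)),cv2.resize(b,(400,210)) if 0 else cv2.copyMakeBorder(cv2.resize(b,(400,210)),0,90,0,0,0)]))
E
```

```text
time: 10.8
tcp_pos: [0.6013, 0.2662, 0.0263]
tcp_rot: [[-0.968, -0.253, -0.0], [-0.253, 0.968, 0.0], [0.0, 0.0, -1.0]]
ft_force: [0.5, -0.1, 0.5]
finger_gap: 0.0644
grip_force: 0.0
time: 11.6
tcp_pos: [0.6027, 0.2668, 0.1591]
tcp_rot: [[-0.968, -0.252, 0.004], [-0.252, 0.968, 0.002], [-0.005, 0.001, -1.0]]
ft_force: [-0.1, 0.2, 0.1]
finger_gap: 0.0854
grip_force: 0.0
time: 12.4
tcp_pos: [0.5687, -0.1075, 0.155]
tcp_rot: [[-0.968, -0.253, -0.002], [-0.253, 0.968, 0.0], [0.002, 0.001, -1.0]]
ft_force: [0.9, 0.4, -0.1]
finger_gap: 0.085
grip_force: 0.0
time: 13.2
tcp_pos: [0.5602, -0.1142, 0.1563]
tcp_rot: [[-0.967, -0.253, 0.0], [-0.253, 0.967, 0.0], [-0.0, 0.0, -1.0]]
ft_force: [0.4, 0.2, 0.3]
finger_gap: 0.085
grip_force: 0.0
[0.00015013 0.00024689 0.13930957] [318.23458476 245.45056224]
```

View pics/ab.png

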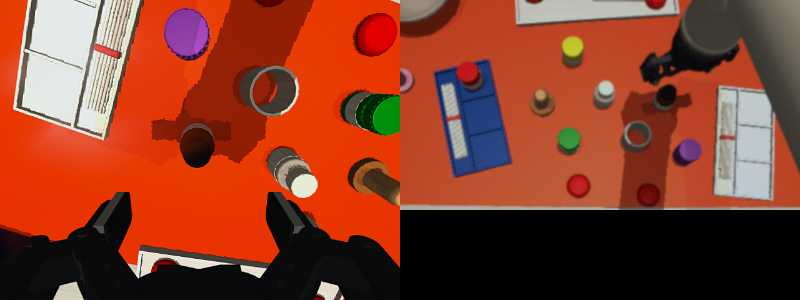

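The red jar stands in the far blue compartment. The amber cap is at about (315,251) against (318,245) predicted, so I'll grasp.

```bash
python3 -m inch '{"dp":[[0,0,0.01],[0,0,0.025],[0,0,0.03],[0,0,0.03],[0,0,0.025],[0,0,0.014],[0,0,0.004],[0,0,0]],"angular":[[0,0,0],[0,0,0],[0,0,0],[0,0,0],[0,0,0],[0,0,0],[0,0,0],[0,0,0]]}'
python3 -m inch '{"dp":[[0,0,0],[0,0,0],[0,0,0],[0,0,0],[0,0,0],[0,0,0],[0,0,0],[0,0,0]],"angular":[[0,0,0],[0,0,0],[0,0,0],[0,0,0],[0,0,0],[0,0,0],[0,0,0],[0,0,0]]}' -1 35
python3 -m inch '{"dp":[[0,0,-0.005],[0,0,-0.015],[0,0,-0.025],[0,0,-0.025],[0,0,-0.025],[0,0,-0.025],[0,0,-0.02],[0,0,-0.01]],"angular":[[0,0,0],[0,0,0],[0,0,0],[0,0,0],[0,0,0],[0,0,0],[0,0,0],[0,0,0]]}'
```

```text
time: 14.1
tcp_pos: [0.56, -0.1146, 0.018]
tcp_rot: [[-0.968, -0.252, -0.001], [-0.252, 0.968, 0.0], [0.001, 0.0, -1.0]]
ft_force: [0.2, -0.3, -0.5]
finger_gap: 0.0856
grip_force: 0.0
time: 14.9
tcp_pos: [0.561, -0.1149, 0.0195]
tcp_rot: [[-0.968, -0.252, 0.002], [-0.252, 0.968, -0.0], [-0.002, -0.001, -1.0]]
ft_force: [-0.2, -0.2, 5.5]
finger_gap: 0.039
grip_force: 35.1
time: 15.7
tcp_pos: [0.5612, -0.1148, 0.1713]
tcp_rot: [[-0.968, -0.252, 0.004], [-0.252, 0.968, -0.001], [-0.003, -0.002, -1.0]]
ft_force: [1.1, -0.2, -2.0]
finger_gap: 0.0385
grip_force: 35.5
```

```bash
python3 -m inch '{"dp":[[-0.006,0.03,0],[-0.006,0.04,0],[-0.006,0.042,0],[-0.006,0.042,0],[-0.006,0.042,0],[-0.006,0.042,0],[-0.006,0.042,0],[-0.006,0.04,0]],"angular":[[0,0,0],[0,0,0],[0,0,0],[0,0,0],[0,0,0],[0,0,0],[0,0,0],[0,0,0]]}'
python3 -m inch '{"dp":[[-0.006,0.022,0],[-0.006,0.013,0],[0,0,0],[0,0,0.02],[0,0,0.03],[0,0,0.03],[0,0,0.02],[0,0,0]],"angular":[[0,0,0],[0,0,0],[0,0,0],[0,0,0],[0,0,0],[0,0,0],[0,0,0],[0,0,0]]}'
python3 - <<'E'
from h import *
s=telemetry.read_state(); R=np.array(s['tcp_rot']); 
print(R.T@(np.array([.5315,.246,.0225])-s['tcp_pos']), s['tcp_pos'])
E
```

```text
time: 16.5
tcp_pos: [0.5248, 0.2088, 0.1683]
tcp_rot: [[-0.968, -0.253, -0.001], [-0.253, 0.968, -0.0], [0.001, 0.0, -1.0]]
ft_force: [1.1, -0.0, -1.5]
finger_gap: 0.0384
grip_force: 35.5
time: 17.3
tcp_pos: [0.5266, 0.2399, 0.0651]
tcp_rot: [[-0.968, -0.25, -0.006], [-0.25, 0.968, -0.004], [0.007, -0.003, -1.0]]
ft_force: [-1.0, -0.2, -0.7]
finger_gap: 0.039
grip_force: 35.5
[-0.00654522  0.00482807  0.0425296 ] [0.52661912 0.23987469 0.06508609]
```

```bash
python3 -m inch '{"dp":[[-0.002,0.001,0.01],[-0.002,0.001,0.01],[0,0,0.008],[0,0,0.005],[0,0,0.003],[0,0,0],[0,0,0],[0,0,0]],"angular":[[0,0,0],[0,0,0],[0,0,0],[0,0,0],[0,0,0],[0,0,0],[0,0,0],[0,0,0]]}'
python3 -m inch '{"dp":[[0,0,0.001],[0,0,0.0],[0,0,0.001],[0,0,0],[0,0,0],[0,0,0],[0,0,0],[0,0,0]],"angular":[[0,0,0],[0,0,0],[0,0,0],[0,0,0],[0,0,0],[0,0,0],[0,0,0],[0,0,0]]}'
```

```text
time: 18.1
tcp_pos: [0.5321, 0.2472, 0.0327]
tcp_rot: [[-0.968, -0.253, 0.001], [-0.253, 0.968, 0.0], [-0.001, 0.0, -1.0]]
ft_force: [-0.4, 1.0, -1.0]
finger_gap: 0.0389
grip_force: 35.5
time: 18.9
tcp_pos: [0.5319, 0.247, 0.0303]
tcp_rot: [[-0.968, -0.252, -0.0], [-0.252, 0.968, 0.0], [0.0, 0.0, -1.0]]
ft_force: [-0.8, -0.6, -1.0]
finger_gap: 0.0389
grip_force: 35.5
```

```bash
python3 -m inch '{"dp":[[0,0,0.002],[0,0,0.002],[0,0,0.001],[0,0,0.001],[0,0,0],[0,0,0],[0,0,0],[0,0,0]],"angular":[[0,0,0],[0,0,0],[0,0,0],[0,0,0],[0,0,0],[0,0,0],[0,0,0],[0,0,0]]}'
python3 -m inch '{"dp":[[0,0,0.001],[0,0,0],[0,0,0],[0,0,0],[0,0,0],[0,0,0],[0,0,0],[0,0,0]],"angular":[[0,0,0],[0,0,0],[0,0,0],[0,0,0],[0,0,0],[0,0,0],[0,0,0],[0,0,0]]}'
```

```text
time: 19.7
tcp_pos: [0.5319, 0.247, 0.0244]
tcp_rot: [[-0.968, -0.252, 0.0], [-0.252, 0.968, 0.0], [-0.0, 0.0, -1.0]]
ft_force: [0.4, 0.7, -1.6]
finger_gap: 0.0389
grip_force: 35.5
time: 20.5
tcp_pos: [0.5318, 0.247, 0.0233]
tcp_rot: [[-0.968, -0.252, -0.0], [-0.252, 0.968, 0.0], [0.0, 0.0, -1.0]]
ft_force: [-0.1, 0.6, -0.7]
finger_gap: 0.0393
grip_force: 35.5
```

```bash
python3 -m inch '{"dp":[[0,0,0.001],[0,0,0],[0,0,0],[0,0,0],[0,0,0],[0,0,0],[0,0,0],[0,0,0]],"angular":[[0,0,0],[0,0,0],[0,0,0],[0,0,0],[0,0,0],[0,0,0],[0,0,0],[0,0,0]]}'
python3 -m inch '{"dp":[[0,0,0.0005],[0,0,0],[0,0,0],[0,0,0],[0,0,0],[0,0,0],[0,0,0],[0,0,0]],"angular":[[0,0,0],[0,0,0],[0,0,0],[0,0,0],[0,0,0],[0,0,0],[0,0,0],[0,0,0]]}'
```

```text
time: 21.3
tcp_pos: [0.532, 0.247, 0.0225]
tcp_rot: [[-0.968, -0.252, 0.0], [-0.252, 0.968, 0.0], [-0.0, 0.0, -1.0]]
ft_force: [-1.2, -0.7, 5.5]
finger_gap: 0.0387
grip_force: 36.1
time: 22.1
tcp_pos: [0.532, 0.247, 0.0225]
tcp_rot: [[-0.968, -0.252, 0.0], [-0.252, 0.968, 0.0], [-0.0, -0.0, -1.0]]
ft_force: [-2.6, -1.4, 10.0]
finger_gap: 0.0389
grip_force: 36.5
```

Contact is exactly where predicted. Release and go to the cutter.

```bash
python3 -m inch '{"dp":[[0,0,0],[0,0,0],[0,0,0],[0,0,0],[0,0,0],[0,0,0],[0,0,0],[0,0,0]],"angular":[[0,0,0],[0,0,0],[0,0,0],[0,0,0],[0,0,0],[0,0,0],[0,0,0],[0,0,0]]}' 0.5
python3 -m inch '{"dp":[[0,0,-0.005],[0,0,-0.015],[0,0,-0.025],[0,0,-0.025],[0,0,-0.025],[0,0,-0.025],[0,0,-0.02],[0,0,0]],"angular":[[0,0,0],[0,0,0],[0,0,0],[0,0,0],[0,0,0],[0,0,0],[0,0,0],[0,0,0]]}' 1
python3 -m inch '{"dp":[[0.0155,-0.035,0],[0.0155,-0.035,0],[0.0155,-0.035,0],[0.0155,-0.035,0],[0.0155,-0.035,0],[0.0155,-0.035,0],[0.0155,-0.035,0],[0.0155,-0.035,0]],"angular":[[0,0,0],[0,0,0],[0,0,0],[0,0,0],[0,0,0],[0,0,0],[0,0,0],[0,0,0]]}'
python3 -m inch '{"dp":[[0,0,0],[0,0,0],[0,0,0],[0,0,0],[0,0,0],[0,0,0],[0,0,0],[0,0,0]],"angular":[[0,0,0],[0,0,0],[0,0,0],[0,0,0],[0,0,0],[0,0,0],[0,0,0],[0,0,0]]}'
python3 - <<'E'
from h import *
s=telemetry.read_state(); snap('wrist','w6'); snap('side','side6'); R=np.array(s['tcp_rot']); 
print(R.T@(np.array([.483,-.057,.022])-s['tcp_pos']), px('wrist',[.483,-.057,.06],'w6'))
a=cv2.imread('pics/w6.png'); b=cv2.imread('pics/side6.png')[150:390,230:550]
cv2.imwrite('pics/ab6.png',np.hstack([cv2.resize(a,(400,300)),cv2.resize(b,(400,300))]))
E
```

```text
time: 22.9
tcp_pos: [0.5319, 0.2469, 0.0218]
tcp_rot: [[-0.968, -0.252, -0.0], [-0.252, 0.968, -0.0], [0.0, 0.0, -1.0]]
ft_force: [-0.2, 0.3, -1.2]
finger_gap: 0.064
grip_force: 0.0
time: 23.7
tcp_pos: [0.5342, 0.2483, 0.1665]
tcp_rot: [[-0.968, -0.252, 0.007], [-0.252, 0.968, 0.003], [-0.007, 0.001, -1.0]]
ft_force: [0.4, -0.0, 0.0]
finger_gap: 0.0858
grip_force: 0.0
time: 24.5
tcp_pos: [0.4818, -0.0567, 0.1619]
tcp_rot: [[-0.968, -0.253, 0.0], [-0.253, 0.968, 0.0], [-0.0, 0.0, -1.0]]
ft_force: [-0.5, 0.1, 0.4]
finger_gap: 0.0853
grip_force: 0.0
time: 25.3
tcp_pos: [0.4826, -0.0551, 0.1618]
tcp_rot: [[-0.967, -0.253, -0.0], [-0.253, 0.967, 0.0], [0.0, 0.0, -1.0]]
ft_force: [0.2, -0.3, -0.4]
finger_gap: 0.0853
grip_force: 0.0
[ 7.63521450e-05 -1.99548121e-03  1.39754297e-01] [314.93092078 235.96746242]
```

View pics/ab6.png

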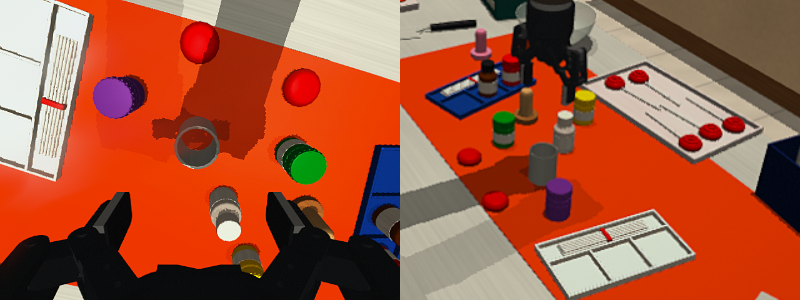

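Red and amber stand in the blue tray. The cutter rim at about (315,237) matches the prediction, so I'll grasp it.

```bash
python3 -m inch '{"dp":[[0,-0.002,0.01],[0,0,0.025],[0,0,0.03],[0,0,0.03],[0,0,0.025],[0,0,0.014],[0,0,0.006],[0,0,0]],"angular":[[0,0,0],[0,0,0],[0,0,0],[0,0,0],[0,0,0],[0,0,0],[0,0,0],[0,0,0]]}'
python3 -m inch '{"dp":[[0,0,0],[0,0,0],[0,0,0],[0,0,0],[0,0,0],[0,0,0],[0,0,0],[0,0,0]],"angular":[[0,0,0],[0,0,0],[0,0,0],[0,0,0],[0,0,0],[0,0,0],[0,0,0],[0,0,0]]}' -1 50
python3 -m inch '{"dp":[[0,0,-0.005],[0,0,-0.015],[0,0,-0.025],[0,0,-0.025],[0,0,-0.025],[0,0,-0.025],[0,0,-0.02],[0,0,-0.01]],"angular":[[0,0,0],[0,0,0],[0,0,0],[0,0,0],[0,0,0],[0,0,0],[0,0,0],[0,0,0]]}'
python3 -m inch '{"dp":[[-0.006,0.02,0],[-0.007,0.035,0],[-0.007,0.042,0],[-0.007,0.042,0],[-0.007,0.042,0],[-0.006,0.042,0],[-0.006,0.035,0],[-0.006,0.022,0]],"angular":[[0,0,0],[0,0,0],[0,0,0],[0,0,0],[0,0,0],[0,0,0],[0,0,0],[0,0,0]]}'
python3 -m inch '{"dp":[[0,0,0],[0,0,0],[0,0,0.02],[0,0,0.03],[0,0,0.03],[0,0,0.015],[0,0,0],[0,0,0]],"angular":[[0,0,0],[0,0,0],[0,0,0],[0,0,0],[0,0,0],[0,0,0],[0,0,0],[0,0,0]]}'
python3 - <<'E'
from h import *
s=telemetry.read_state(); snap('wrist','w7'); R=np.array(s['tcp_rot']); 
print(R.T@(np.array([.4618,.229,.0225])-s['tcp_pos']), s['tcp_pos'])
E
```

```text
time: 26.2
tcp_pos: [0.4822, -0.0572, 0.0207]
tcp_rot: [[-0.968, -0.252, -0.002], [-0.252, 0.968, 0.0], [0.002, 0.001, -1.0]]
ft_force: [0.4, -0.3, 0.5]
finger_gap: 0.0853
grip_force: 0.0
time: 27.0
tcp_pos: [0.484, -0.0573, 0.0228]
tcp_rot: [[-0.968, -0.252, 0.002], [-0.252, 0.968, -0.0], [-0.002, -0.001, -1.0]]
ft_force: [-1.0, -0.5, 6.2]
finger_gap: 0.0485
grip_force: 52.0
time: 27.8
tcp_pos: [0.4837, -0.0572, 0.1737]
tcp_rot: [[-0.968, -0.252, 0.002], [-0.252, 0.968, -0.0], [-0.002, -0.001, -1.0]]
ft_force: [0.1, 0.0, -2.5]
finger_gap: 0.048
grip_force: 51.9
time: 28.6
tcp_pos: [0.4609, 0.2301, 0.1713]
tcp_rot: [[-0.967, -0.256, -0.001], [-0.256, 0.967, 0.001], [0.001, 0.001, -1.0]]
ft_force: [0.4, -0.8, -2.3]
finger_gap: 0.0483
grip_force: 52.1
time: 29.4
tcp_pos: [0.4628, 0.2256, 0.0768]
tcp_rot: [[-0.968, -0.251, -0.001], [-0.251, 0.968, -0.001], [0.001, -0.001, -1.0]]
ft_force: [0.6, 0.6, -2.7]
finger_gap: 0.048
grip_force: 52.1
[8.86937151e-05 3.58911477e-03 5.42560979e-02] [0.46282633 0.22559288 0.0767582 ]
```

View pics/w7.png

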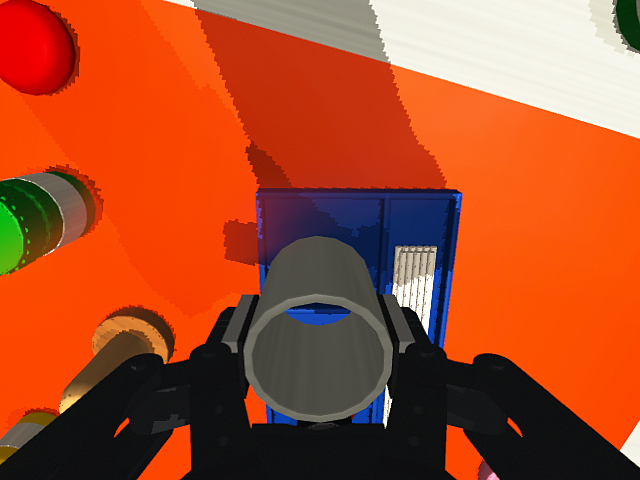

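Cutter is held upright over the −x compartment. Near tray corners are (258,191),(461,190) and the trough divider is at (384,195). Checking the target with these.

```bash
python3 - <<'E'
from h import *
a,b,m=[pt('wrist',u,.012,'w7')[:2] for u in [(258,191),(461,190),(384,195)]]
u=(b-a)/np.linalg.norm(b-a); print(np.linalg.norm(b-a),np.degrees(np.arctan2(u[1],u[0]))-90, (m-a)@u)
x=np.array([u[1],-u[0]]); print((a+b)/2+.038*x-.020*u)
E
```

```text
0.11425126243403512 14.823559635283331 0.07092376799315406
[0.461584   0.22905921]
```

```bash
python3 -m inch '{"dp":[[0,0.001,0.012],[0,0.0005,0.014],[0,0,0.01],[0,0,0.006],[0,0,0.003],[0,0,0.001],[0,0,0],[0,0,0]],"angular":[[0,0,0],[0,0,0],[0,0,0],[0,0,0],[0,0,0],[0,0,0],[0,0,0],[0,0,0]]}'
```

```text
time: 30.25
tcp_pos: [0.4626, 0.2285, 0.0311]
tcp_rot: [[-0.968, -0.253, 0.001], [-0.253, 0.968, 0.0], [-0.001, 0.0, -1.0]]
ft_force: [0.0, 0.0, -1.8]
finger_gap: 0.0481
grip_force: 52.1
```

```bash
python3 -m inch '{"dp":[[0,0,0.002],[0,0,0.001],[0,0,0.001],[0,0,0],[0,0,0],[0,0,0],[0,0,0],[0,0,0]],"angular":[[0,0,0],[0,0,0],[0,0,0],[0,0,0],[0,0,0],[0,0,0],[0,0,0],[0,0,0]]}'
python3 -m inch '{"dp":[[0,0,0.001],[0,0,0],[0,0,0],[0,0,0],[0,0,0],[0,0,0],[0,0,0],[0,0,0]],"angular":[[0,0,0],[0,0,0],[0,0,0],[0,0,0],[0,0,0],[0,0,0],[0,0,0],[0,0,0]]}'
python3 -m inch '{"dp":[[0,0,0.001],[0,0,0],[0,0,0],[0,0,0],[0,0,0],[0,0,0],[0,0,0],[0,0,0]],"angular":[[0,0,0],[0,0,0],[0,0,0],[0,0,0],[0,0,0],[0,0,0],[0,0,0],[0,0,0]]}'
```

```text
time: 31.05
tcp_pos: [0.4623, 0.2283, 0.0268]
tcp_rot: [[-0.968, -0.252, 0.0], [-0.252, 0.968, 0.0], [-0.0, 0.0, -1.0]]
ft_force: [-0.8, -0.5, -1.4]
finger_gap: 0.0484
grip_force: 52.1
time: 31.85
tcp_pos: [0.4624, 0.2284, 0.0259]
tcp_rot: [[-0.968, -0.253, 0.0], [-0.253, 0.968, 0.0], [-0.0, 0.0, -1.0]]
ft_force: [-0.7, -0.1, 1.4]
finger_gap: 0.0482
grip_force: 52.3
time: 32.65
tcp_pos: [0.4624, 0.2284, 0.0258]
tcp_rot: [[-0.968, -0.253, 0.0], [-0.253, 0.968, -0.0], [-0.0, -0.0, -1.0]]
ft_force: [-3.6, -1.8, 10.8]
finger_gap: 0.0478
grip_force: 53.8
```

```bash
python3 -m inch '{"dp":[[0,0,0],[0,0,0],[0,0,0],[0,0,0],[0,0,0],[0,0,0],[0,0,0],[0,0,0]],"angular":[[0,0,0],[0,0,0],[0,0,0],[0,0,0],[0,0,0],[0,0,0],[0,0,0],[0,0,0]]}' 0.65
python3 -m inch '{"dp":[[0,0,-0.005],[0,0,-0.015],[0,0,-0.025],[0,0,-0.025],[0,0,-0.025],[0,0,-0.025],[0,0,-0.02],[0,0,0]],"angular":[[0,0,0],[0,0,0],[0,0,0],[0,0,0],[0,0,0],[0,0,0],[0,0,0],[0,0,0]]}' 1
python3 -m inch '{"dp":[[0,0,0],[0,0,0],[0,0,0],[0,0,0],[0,0,0],[0,0,0],[0,0,0],[0,0,0]],"angular":[[0,0,0.045],[0,0,0.045],[0,0,0.045],[0,0,0.045],[0,0,0.045],[0,0,0.045],[0,0,0.045],[0,0,0.045]]}'
python3 - <<'E'
from h import *
s=telemetry.read_state(); R=np.array(s['tcp_rot']); print(R.T@(np.array([.476,.069,.022])-s['tcp_pos']))
E
```

```text
time: 33.45
tcp_pos: [0.4623, 0.2283, 0.0248]
tcp_rot: [[-0.968, -0.253, -0.0], [-0.253, 0.968, 0.0], [0.0, 0.0, -1.0]]
ft_force: [-0.2, 0.4, -0.6]
finger_gap: 0.0704
grip_force: 0.0
time: 34.25
tcp_pos: [0.4645, 0.2296, 0.169]
tcp_rot: [[-0.968, -0.253, 0.007], [-0.253, 0.968, 0.003], [-0.007, 0.001, -1.0]]
ft_force: [0.2, -0.3, 0.4]
finger_gap: 0.0856
grip_force: 0.0
time: 35.05
tcp_pos: [0.4618, 0.2281, 0.1647]
tcp_rot: [[-0.994, 0.106, -0.001], [0.106, 0.994, -0.0], [0.001, -0.0, -1.0]]
ft_force: [0.1, -0.5, -1.2]
finger_gap: 0.0857
grip_force: 0.0
[-0.0310847  -0.15665597  0.1426969 ]
```

```bash
python3 -m inch '{"dp":[[-0.004,-0.02,0],[-0.004,-0.02,0],[-0.004,-0.02,0],[-0.004,-0.02,0],[-0.004,-0.02,0],[-0.004,-0.02,0],[-0.004,-0.02,0],[-0.003,-0.017,0]],"angular":[[0,0,0],[0,0,0],[0,0,0],[0,0,0],[0,0,0],[0,0,0],[0,0,0],[0,0,0]]}'
python3 -m inch '{"dp":[[0,0,0],[0,0,0],[0,0,0],[0,0,0],[0,0,0],[0,0,0],[0,0,0],[0,0,0]],"angular":[[0,0,0],[0,0,0],[0,0,0],[0,0,0],[0,0,0],[0,0,0],[0,0,0],[0,0,0]]}'
python3 - <<'E'
from h import *
s=telemetry.read_state(); snap('wrist','w8'); R=np.array(s['tcp_rot']); 
im=cv2.imread('pics/w8.png'); print(px('wrist',[.476,.069,.06],'w8'))
m=((im[:,:,1]>60)&(im[:,:,2]<60)&(im[:,:,0]<60)).astype(np.uint8)
n,_,st,c=cv2.connectedComponentsWithStats(m); i=[k for k in range(1,n) if st[k,4]>300]; print(st[i],c[i])
print(R.T@(np.array([.476,.069,.022])-s['tcp_pos']))
cv2.imwrite('pics/w8c.png',cv2.resize(im,(400,300)))
E
```

```text
time: 35.85
tcp_pos: [0.4763, 0.0677, 0.1647]
tcp_rot: [[-0.994, 0.105, -0.001], [0.105, 0.994, -0.0], [0.001, -0.0, -1.0]]
ft_force: [-0.2, -0.0, -0.9]
finger_gap: 0.0853
grip_force: 0.0
time: 36.65
tcp_pos: [0.4767, 0.069, 0.1648]
tcp_rot: [[-0.995, 0.104, -0.0], [0.104, 0.995, 0.0], [0.0, 0.0, -1.0]]
ft_force: [0.6, 0.1, -0.5]
finger_gap: 0.0854
grip_force: 0.0
[317.02851331 233.97273256]
[[ 294  204   54   55 1526]] [[325.06422018 233.25557012]]
[ 6.73849141e-04 -1.03500496e-04  1.42763962e-01]
```

View pics/w8c.png

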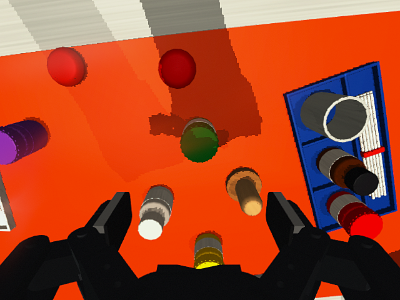

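The blue kit is complete and standing. The green jar is centred at about (318,228). Grasp it and carry it to the white middle compartment.

```bash
python3 -m inch '{"dp":[[0,0,0.01],[0,0,0.025],[0,0,0.03],[0,0,0.03],[0,0,0.025],[0,0,0.016],[0,0,0.006],[0,0,0]],"angular":[[0,0,0],[0,0,0],[0,0,0],[0,0,0],[0,0,0],[0,0,0],[0,0,0],[0,0,0]]}'
python3 -m inch '{"dp":[[0,0,0],[0,0,0],[0,0,0],[0,0,0],[0,0,0],[0,0,0],[0,0,0],[0,0,0]],"angular":[[0,0,0],[0,0,0],[0,0,0],[0,0,0],[0,0,0],[0,0,0],[0,0,0],[0,0,0]]}' -1 35
python3 -m inch '{"dp":[[0,0,-0.005],[0,0,-0.015],[0,0,-0.025],[0,0,-0.025],[0,0,-0.025],[0,0,-0.025],[0,0,-0.02],[0,0,-0.01]],"angular":[[0,0,0],[0,0,0],[0,0,0],[0,0,0],[0,0,0],[0,0,0],[0,0,0],[0,0,0]]}'
python3 -m inch '{"dp":[[-0.004,-0.02,0],[-0.004,-0.035,0],[-0.004,-0.042,0],[-0.004,-0.042,0],[-0.004,-0.042,0],[-0.004,-0.042,0],[-0.004,-0.042,0],[-0.004,-0.042,0]],"angular":[[0,0,0],[0,0,0],[0,0,0],[0,0,0],[0,0,0],[0,0,0],[0,0,0],[0,0,0]]}'
python3 -m inch '{"dp":[[-0.004,-0.035,0],[-0.002,-0.022,0],[0,0,0],[0,0,0.02],[0,0,0.03],[0,0,0.03],[0,0,0.015],[0,0,0]],"angular":[[0,0,0],[0,0,0],[0,0,0],[0,0,0],[0,0,0],[0,0,0],[0,0,0],[0,0,0]]}'
python3 - <<'E'
from h import *
s=telemetry.read_state(); snap('wrist','w9'); R=np.array(s['tcp_rot']); 
print(R.T@(np.array([.476,-.297,.0225])-s['tcp_pos']), s['tcp_pos'])
E
```

```text
time: 37.5
tcp_pos: [0.4758, 0.0688, 0.0217]
tcp_rot: [[-0.995, 0.104, -0.002], [0.104, 0.995, -0.0], [0.002, -0.0, -1.0]]
ft_force: [-0.1, 0.6, -0.3]
finger_gap: 0.0853
grip_force: 0.0
time: 38.3
tcp_pos: [0.4775, 0.069, 0.0238]
tcp_rot: [[-0.995, 0.105, 0.002], [0.105, 0.995, 0.0], [-0.002, 0.0, -1.0]]
ft_force: [-1.5, -0.1, 4.8]
finger_gap: 0.0409
grip_force: 34.9
time: 39.1
tcp_pos: [0.4776, 0.0691, 0.1749]
tcp_rot: [[-0.995, 0.105, 0.003], [0.105, 0.995, 0.0], [-0.003, 0.001, -1.0]]
ft_force: [0.4, 0.1, -0.9]
finger_gap: 0.0413
grip_force: 35.5
time: 39.9
tcp_pos: [0.4757, -0.2412, 0.1723]
tcp_rot: [[-0.995, 0.104, -0.001], [0.104, 0.995, 0.0], [0.001, 0.0, -1.0]]
ft_force: [1.0, -0.2, -1.2]
finger_gap: 0.0413
grip_force: 35.5
time: 40.7
tcp_pos: [0.4746, -0.295, 0.0753]
tcp_rot: [[-0.995, 0.104, -0.005], [0.104, 0.995, 0.003], [0.005, 0.003, -1.0]]
ft_force: [-0.7, -0.4, -0.7]
finger_gap: 0.0412
grip_force: 35.6
[-0.00182072 -0.00194176  0.05282044] [ 0.47464045 -0.29504545  0.07533385]
```

View pics/w9.png

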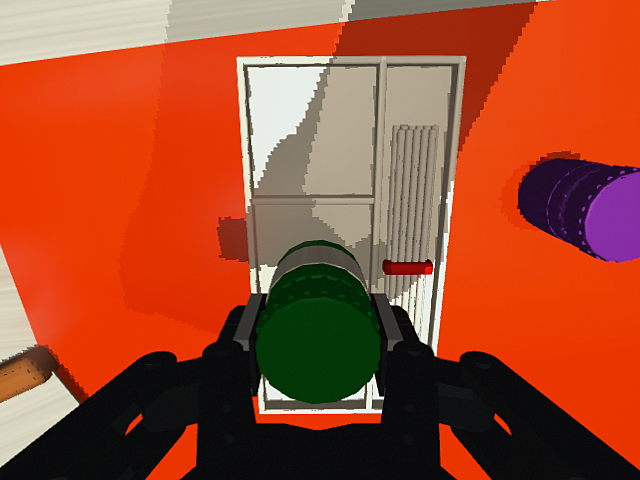

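Green jar over the white middle compartment. Near corners are (237,57),(466,57) and the first divider spans (252,200)–(375,200).

```bash
python3 - <<'E'
from h import *
a,b,d,e=[pt('wrist',u,.012,'w9')[:2] for u in [(237,57),(466,57),(252,200),(375,200)]]
u=(b-a)/np.linalg.norm(b-a); x=np.array([u[1],-u[0]]); print(np.linalg.norm(b-a),np.degrees(np.arctan2(u[1],u[0]))-90,(d-a)@x)
for k in(.110,.182): print((a+b)/2+k*x-.020*u)
print((d+e)/2+.036*x)
E
```

```text
0.1163190820440441 -5.840101983460599 0.07367833192994008
[ 0.47704245 -0.29721818]
[ 0.54866875 -0.30454437]
[ 0.47684939 -0.29701436]
```

```bash
python3 -m inch '{"dp":[[-0.001,0,0.012],[0,0,0.014],[0,0,0.01],[0,0,0.006],[0,0,0.002],[0,0,0.001],[0,0,0],[0,0,0]],"angular":[[0,0,0],[0,0,0],[0,0,0],[0,0,0],[0,0,0],[0,0,0],[0,0,0],[0,0,0]]}'
python3 -m inch '{"dp":[[0,0,0.001],[0,0,0],[0,0,0],[0,0,0],[0,0,0],[0,0,0],[0,0,0],[0,0,0]],"angular":[[0,0,0],[0,0,0],[0,0,0],[0,0,0],[0,0,0],[0,0,0],[0,0,0],[0,0,0]]}'
```

```text
time: 41.55
tcp_pos: [0.4778, -0.2973, 0.0332]
tcp_rot: [[-0.995, 0.105, 0.001], [0.105, 0.995, -0.0], [-0.001, -0.0, -1.0]]
ft_force: [0.8, -0.2, -1.3]
finger_gap: 0.0413
grip_force: 35.6
time: 42.35
tcp_pos: [0.4775, -0.2971, 0.0318]
tcp_rot: [[-0.995, 0.105, -0.0], [0.105, 0.995, 0.0], [0.0, 0.0, -1.0]]
ft_force: [-0.4, 0.3, -1.2]
finger_gap: 0.0413
grip_force: 35.6
```

```bash
python3 -m inch '{"dp":[[0,0,0.002],[0,0,0.001],[0,0,0.001],[0,0,0],[0,0,0],[0,0,0],[0,0,0],[0,0,0]],"angular":[[0,0,0],[0,0,0],[0,0,0],[0,0,0],[0,0,0],[0,0,0],[0,0,0],[0,0,0]]}'
python3 -m inch '{"dp":[[0,0,0.0008],[0,0,0],[0,0,0],[0,0,0],[0,0,0],[0,0,0],[0,0,0],[0,0,0]],"angular":[[0,0,0],[0,0,0],[0,0,0],[0,0,0],[0,0,0],[0,0,0],[0,0,0],[0,0,0]]}'
```

```text
time: 43.15
tcp_pos: [0.4775, -0.2972, 0.0278]
tcp_rot: [[-0.995, 0.105, 0.0], [0.105, 0.995, -0.0], [-0.0, -0.0, -1.0]]
ft_force: [-0.1, 0.2, -0.4]
finger_gap: 0.0412
grip_force: 35.6
time: 43.95
tcp_pos: [0.4774, -0.2972, 0.027]
tcp_rot: [[-0.995, 0.105, -0.0], [0.105, 0.995, 0.0], [0.0, 0.0, -1.0]]
ft_force: [0.5, 0.3, -0.4]
finger_gap: 0.0411
grip_force: 35.6
```

```bash
python3 -m inch '{"dp":[[0,0,0.0008],[0,0,0],[0,0,0],[0,0,0],[0,0,0],[0,0,0],[0,0,0],[0,0,0]],"angular":[[0,0,0],[0,0,0],[0,0,0],[0,0,0],[0,0,0],[0,0,0],[0,0,0],[0,0,0]]}'
```

```text
time: 44.75
tcp_pos: [0.4775, -0.2972, 0.0269]
tcp_rot: [[-0.995, 0.105, 0.0], [0.105, 0.995, -0.0], [-0.0, -0.0, -1.0]]
ft_force: [-2.0, 1.8, 5.0]
finger_gap: 0.0409
grip_force: 36.1
```

```bash
python3 -m inch '{"dp":[[0,0,0],[0,0,0],[0,0,0],[0,0,0],[0,0,0],[0,0,0],[0,0,0],[0,0,0]],"angular":[[0,0,0],[0,0,0],[0,0,0],[0,0,0],[0,0,0],[0,0,0],[0,0,0],[0,0,0]]}' 0.5
python3 -m inch '{"dp":[[0,0,-0.005],[0,0,-0.015],[0,0,-0.025],[0,0,-0.025],[0,0,-0.025],[0,0,-0.025],[0,0,-0.02],[0,0,0]],"angular":[[0,0,0],[0,0,0],[0,0,0],[0,0,0],[0,0,0],[0,0,0],[0,0,0],[0,0,0]]}' 1
python3 -m inch '{"dp":[[-0.003,0.04,0],[-0.003,0.04,0],[-0.003,0.04,0],[-0.003,0.04,0],[-0.003,0.04,0],[-0.003,0.04,0],[-0.003,0.04,0],[-0.003,0.04,0]],"angular":[[0,0,0],[0,0,0],[0,0,0],[0,0,0],[0,0,0],[0,0,0],[0,0,0],[0,0,0]]}'
python3 -m inch '{"dp":[[-0.002,0.035,0],[-0.002,0.035,0],[-0.002,0.025,0],[-0.001,0.013,0],[0,0,0],[0,0,0],[0,0,0],[0,0,0]],"angular":[[0,0,0],[0,0,0],[0,0,0],[0,0,0],[0,0,0],[0,0,0],[0,0,0],[0,0,0]]}'
python3 - <<'E'
from h import *
s=telemetry.read_state(); snap('wrist','w10'); snap('top','top10'); R=np.array(s['tcp_rot']); 
print(R.T@(np.array([.553,.125,.022])-s['tcp_pos']), px('wrist',[.553,.125,.068],'w10'))
a=cv2.imread('pics/w10.png'); b=cv2.imread('pics/top10.png')[100:340,180:580]
cv2.imwrite('pics/ab10.png',np.hstack([cv2.resize(a,(400,300)),cv2.copyMakeBorder(b,0,60,0,0,0)]))
E
```

```text
time: 45.55
tcp_pos: [0.4775, -0.2971, 0.0262]
tcp_rot: [[-0.995, 0.105, -0.0], [0.105, 0.995, 0.0], [0.0, 0.0, -1.0]]
ft_force: [-0.2, -0.5, -0.3]
finger_gap: 0.064
grip_force: 0.0
time: 46.35
tcp_pos: [0.4798, -0.2985, 0.1708]
tcp_rot: [[-0.994, 0.105, 0.007], [0.105, 0.995, -0.004], [-0.007, -0.003, -1.0]]
ft_force: [0.5, -0.1, 0.2]
finger_gap: 0.0849
grip_force: 0.0
time: 47.15
tcp_pos: [0.5345, 0.0201, 0.1663]
tcp_rot: [[-0.995, 0.105, -0.0], [0.105, 0.995, -0.0], [0.0, -0.0, -1.0]]
ft_force: [0.3, -1.0, 0.2]
finger_gap: 0.0853
grip_force: 0.0
time: 47.95
tcp_pos: [0.5531, 0.1233, 0.1662]
tcp_rot: [[-0.994, 0.107, -0.0], [0.107, 0.994, -0.001], [0.0, -0.001, -1.0]]
ft_force: [0.4, 0.0, -0.4]
finger_gap: 0.0855
grip_force: 0.0
[0.00024168 0.00182948 0.14417809] [319.81058706 237.42379751]
```

View pics/ab10.png

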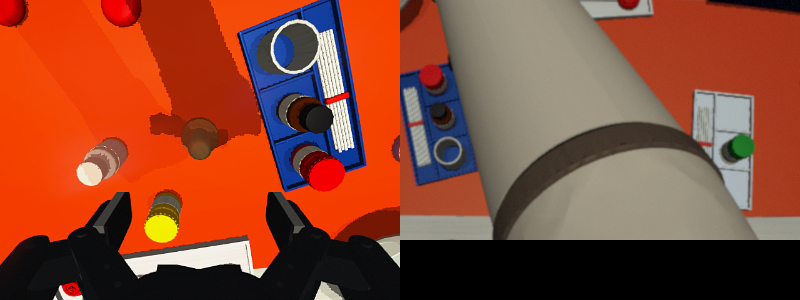

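Green jar stands in the white middle compartment. The stamp top at about (320,240) matches the prediction, so I'll grasp it.

```bash
python3 -m inch '{"dp":[[0,0,0.01],[0,0,0.025],[0,0,0.03],[0,0,0.03],[0,0,0.025],[0,0,0.016],[0,0,0.006],[0,0,0]],"angular":[[0,0,0],[0,0,0],[0,0,0],[0,0,0],[0,0,0],[0,0,0],[0,0,0],[0,0,0]]}'
python3 -m inch '{"dp":[[0,0,0],[0,0,0],[0,0,0],[0,0,0],[0,0,0],[0,0,0],[0,0,0],[0,0,0]],"angular":[[0,0,0],[0,0,0],[0,0,0],[0,0,0],[0,0,0],[0,0,0],[0,0,0],[0,0,0]]}' -1 35
python3 -m inch '{"dp":[[0,0,-0.005],[0,0,-0.015],[0,0,-0.025],[0,0,-0.025],[0,0,-0.025],[0,0,-0.025],[0,0,-0.02],[0,0,-0.01]],"angular":[[0,0,0],[0,0,0],[0,0,0],[0,0,0],[0,0,0],[0,0,0],[0,0,0],[0,0,0]]}'
python3 -m inch '{"dp":[[-0.004,-0.02,0],[-0.004,-0.035,0],[-0.004,-0.042,0],[-0.004,-0.042,0],[-0.004,-0.042,0],[-0.004,-0.042,0],[-0.004,-0.042,0],[-0.004,-0.042,0]],"angular":[[0,0,0],[0,0,0],[0,0,0],[0,0,0],[0,0,0],[0,0,0],[0,0,0],[0,0,0]]}'
python3 -m inch '{"dp":[[-0.004,-0.042,0],[-0.003,-0.038,0],[-0.001,-0.025,0],[0,-0.015,0],[0,0,0],[0,0,0],[0,0,0],[0,0,0]],"angular":[[0,0,0],[0,0,0],[0,0,0],[0,0,0],[0,0,0],[0,0,0],[0,0,0],[0,0,0]]}'
python3 - <<'E'
from h import *
s=telemetry.read_state(); snap('wrist','w11'); R=np.array(s['tcp_rot']); 
print(R.T@(np.array([.5485,-.3045,.0225])-s['tcp_pos']), s['tcp_pos'])
E
```

```text
time: 48.85
tcp_pos: [0.5526, 0.1252, 0.0235]
tcp_rot: [[-0.995, 0.105, -0.001], [0.105, 0.995, -0.0], [0.001, -0.0, -1.0]]
ft_force: [0.2, 0.0, 0.3]
finger_gap: 0.0855
grip_force: 0.0
time: 49.65
tcp_pos: [0.5536, 0.1254, 0.0251]
tcp_rot: [[-0.995, 0.105, 0.001], [0.105, 0.995, 0.0], [-0.001, 0.0, -1.0]]
ft_force: [-1.2, -0.6, 6.3]
finger_gap: 0.026
grip_force: 34.6
time: 50.45
tcp_pos: [0.5541, 0.1256, 0.1772]
tcp_rot: [[-0.995, 0.104, 0.004], [0.105, 0.995, 0.001], [-0.004, 0.001, -1.0]]
ft_force: [0.1, 0.9, -0.4]
finger_gap: 0.0258
grip_force: 34.5
time: 51.25
tcp_pos: [0.5521, -0.1849, 0.1742]
tcp_rot: [[-0.995, 0.104, -0.001], [0.104, 0.995, 0.0], [0.001, 0.0, -1.0]]
ft_force: [1.1, -0.7, -1.7]
finger_gap: 0.0259
grip_force: 34.5
time: 52.05
tcp_pos: [0.5489, -0.3013, 0.1743]
tcp_rot: [[-0.995, 0.102, 0.0], [0.102, 0.995, 0.001], [-0.0, 0.001, -1.0]]
ft_force: [0.2, 0.4, -0.4]
finger_gap: 0.0264
grip_force: 34.5
[ 6.01304721e-05 -3.31999642e-03  1.51758971e-01] [ 0.54886967 -0.30134697  0.17426209]
```

View pics/w11.png

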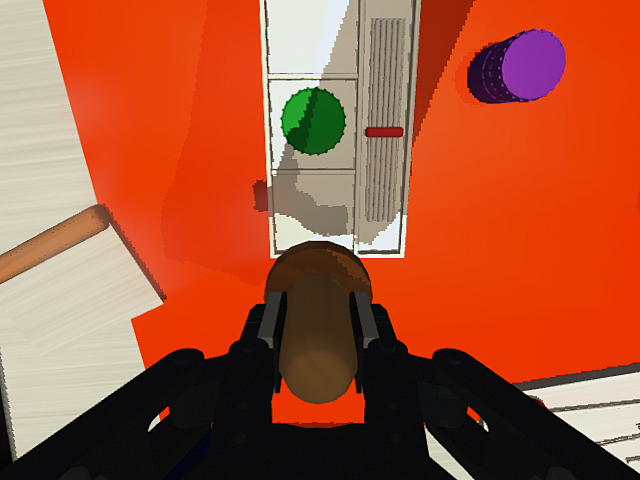

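Stamp is held upright, the green jar stands at (313,121), and the far compartment is free. Lower the stamp.

```bash
python3 -m inch '{"dp":[[0,-0.001,0.01],[0,-0.001,0.02],[0,0,0.025],[0,0,0.025],[0,0,0.02],[0,0,0.01],[0,0,0.005],[0,0,0]],"angular":[[0,0,0],[0,0,0],[0,0,0],[0,0,0],[0,0,0],[0,0,0],[0,0,0],[0,0,0]]}'
python3 -m inch '{"dp":[[0,0,0.008],[0,0,0.006],[0,0,0.004],[0,0,0],[0,0,0],[0,0,0],[0,0,0],[0,0,0]],"angular":[[0,0,0],[0,0,0],[0,0,0],[0,0,0],[0,0,0],[0,0,0],[0,0,0],[0,0,0]]}'
```

```text
time: 52.9
tcp_pos: [0.5478, -0.3053, 0.0587]
tcp_rot: [[-0.995, 0.104, -0.001], [0.104, 0.995, 0.0], [0.001, 0.0, -1.0]]
ft_force: [0.4, -0.8, -0.6]
finger_gap: 0.0262
grip_force: 34.5
time: 53.7
tcp_pos: [0.5481, -0.3057, 0.0414]
tcp_rot: [[-0.995, 0.105, 0.0], [0.105, 0.995, -0.0], [-0.0, -0.0, -1.0]]
ft_force: [0.2, 0.1, 0.1]
finger_gap: 0.0261
grip_force: 34.5
```

```bash
python3 -m inch '{"dp":[[0,0.001,0.004],[0,0,0.004],[0,0,0.003],[0,0,0.001],[0,0,0],[0,0,0],[0,0,0],[0,0,0]],"angular":[[0,0,0],[0,0,0],[0,0,0],[0,0,0],[0,0,0],[0,0,0],[0,0,0],[0,0,0]]}'
python3 -m inch '{"dp":[[0,0,0.0008],[0,0,0],[0,0,0],[0,0,0],[0,0,0],[0,0,0],[0,0,0],[0,0,0]],"angular":[[0,0,0],[0,0,0],[0,0,0],[0,0,0],[0,0,0],[0,0,0],[0,0,0],[0,0,0]]}'
python3 -m inch '{"dp":[[0,0,0.0007],[0,0,0],[0,0,0],[0,0,0],[0,0,0],[0,0,0],[0,0,0],[0,0,0]],"angular":[[0,0,0],[0,0,0],[0,0,0],[0,0,0],[0,0,0],[0,0,0],[0,0,0],[0,0,0]]}'
```

```text
time: 54.5
tcp_pos: [0.5482, -0.3047, 0.0294]
tcp_rot: [[-0.995, 0.105, 0.0], [0.105, 0.995, -0.0], [-0.0, -0.0, -1.0]]
ft_force: [-1.2, 0.5, -0.5]
finger_gap: 0.0263
grip_force: 34.5
time: 55.3
tcp_pos: [0.5481, -0.3046, 0.0284]
tcp_rot: [[-0.995, 0.105, -0.0], [0.105, 0.995, 0.0], [0.0, 0.0, -1.0]]
ft_force: [0.4, -0.4, -0.7]
finger_gap: 0.0261
grip_force: 34.5
time: 56.1
tcp_pos: [0.5481, -0.3047, 0.0281]
tcp_rot: [[-0.995, 0.105, 0.0], [0.105, 0.995, -0.0], [-0.0, -0.0, -1.0]]
ft_force: [-2.4, 2.0, 6.0]
finger_gap: 0.0262
grip_force: 35.0
```

Contact. Release, rise, and check.

```bash
python3 -m inch '{"dp":[[0,0,0],[0,0,0],[0,0,0],[0,0,0],[0,0,0],[0,0,0],[0,0,0],[0,0,0]],"angular":[[0,0,0],[0,0,0],[0,0,0],[0,0,0],[0,0,0],[0,0,0],[0,0,0],[0,0,0]]}' 0.3
python3 -m inch '{"dp":[[0,0,-0.005],[0,0,-0.015],[0,0,-0.025],[0,0,-0.03],[0,0,-0.03],[0,0,-0.03],[0,0,-0.03],[0,0,-0.02]],"angular":[[0,0,0],[0,0,0],[0,0,0],[0,0,0],[0,0,0],[0,0,0],[0,0,0],[0,0,0]]}'
python3 -m inch '{"dp":[[0.02,0,0],[0.02,0,0],[0.02,0,0],[0.02,0,0],[0.01,0,0],[0,0,0],[0,0,0],[0,0,0]],"angular":[[0,0,0],[0,0,0],[0,0,0],[0,0,0],[0,0,0],[0,0,0],[0,0,0],[0,0,0]]}'
python3 - <<'E'
from h import *
snap('wrist','w12'); snap('side','side12')
a=cv2.imread('pics/w12.png'); b=cv2.imread('pics/side12.png')[150:420,220:580]
cv2.imwrite('pics/ab12.png',np.hstack([cv2.resize(a,(400,300)),cv2.resize(b,(400,300))]))
E
```

```text
time: 56.9
tcp_pos: [0.5481, -0.3046, 0.0277]
tcp_rot: [[-0.995, 0.105, -0.0], [0.105, 0.995, 0.0], [0.0, 0.0, -1.0]]
ft_force: [-0.3, -0.9, -0.8]
finger_gap: 0.0554
grip_force: 0.0
time: 57.7
tcp_pos: [0.5491, -0.3051, 0.217]
tcp_rot: [[-0.995, 0.105, 0.004], [0.105, 0.995, -0.002], [-0.004, -0.002, -1.0]]
ft_force: [0.7, 0.1, -0.3]
finger_gap: 0.0551
grip_force: 0.0
time: 58.5
tcp_pos: [0.4598, -0.2951, 0.213]
tcp_rot: [[-0.995, 0.104, 0.001], [0.104, 0.995, -0.0], [-0.001, -0.0, -1.0]]
ft_force: [0.2, -0.8, 1.0]
finger_gap: 0.0555
grip_force: 0.0
```

View pics/ab12.png

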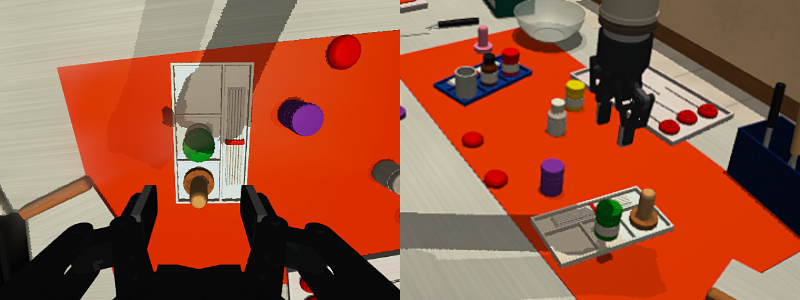

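All five items stand upright in their own compartments. The yellow jar and the white bottle have not moved, and the arm is clear of everything.

```bash
python3 -c "
from rig import ticket; print(ticket.sign_off())"
```

```text
the job is handed in; nothing more can be done
None
```

Both kits are made up and the job is handed in at about 59 s on the robot's clock: red jar, amber bottle and cutter in the blue tray, green jar and wooden stamp in the white tray, all standing upright, with the yellow jar and white bottle left in the stock.

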